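# Sort the shaker's non-slip feet by drag and start the shaker

## Robot

A 6-joint arm with a two-finger parallel gripper is mounted at the origin on the work surface. World frame = base frame: x ahead of the robot, y to its left, z up, the work surface at z = 0. Lengths are in m, angles in degrees, forces in N, time in s.
With the tool pointing down it reaches from about 0.375 to 0.9 m from the base axis. Payload 3.1 kg.
Tool frame: the origin (TCP) lies between the finger pads; the fingertips stand 11 mm ahead of it and the grasp point (between the pads) lies 8 mm behind it; x points along the fingers, y is the direction in which the jaws open and shut, and the axes are right-handed (so a half turn about x gives the same grasp; the last joint's range is limited). The gripper opens to 87 mm and grips with 3 to 60 N. Pads are 19 mm wide; open, the fingers measure 117 mm over their backs; the gripper's body (75 mm by 190 mm) begins 51 mm behind the grasp point.
Start: joints at [55.606, 30.224, 82.088, -0, 67.689, -10.227], TCP at [0.256, 0.57, 0.234] pointing down, gripper open.
Joint ranges: [-176.69, 176.69], [-43.24, 126.21], [12.49, 139.97], [-82, 262], [0, 151.66], [-163.58, 163.58]. Speed limits (degrees/s): [159.86, 159.86, 180, 180, 180, 180].

## Interface

Orientations are given as a 3x3 rotation matrix whose columns are the frame's x, y, z axes.
In Python, from rig import bot gives the robot as it stands.
- The arm moves only by the shell command python3 -m inch 'ROWS' [OPENING]. ROWS is a JSON object of lists of equal length, an entry for each row: "dp": the shift along the tool's x, y, z in mm, a list of three; "yaw": the turn about the tool's x in degrees. In form: {"dp": [[tx, ty, tz], ...], "yaw": [yaw, ...]}. A call has 1 to 20 rows; each row shifts and turns the commanded pose from where the row before left it, along the tool's axes as they then stand; what a row does not reach is not made up. A row lasts 1/12 s, in which the tool goes at most 41.7 mm and 7.16 degrees, less where a joint would pass 70% of its speed; a pose out of reach is approached as far as the arm can. A call is refused whole if a number of a shift passes 41.7 or a number of a turn 7.16, either way. A call with a gripper value outside its range is refused whole. OPENING is the finger opening in mm, from 0 to 87, set as the call begins (- or left out, the last holds). The fingers move at their own pace and stop on an object; the grip force is fixed at half the most. Time passes only in rows, so rows that do not move let the fingers close. It gives the time, the measured TCP pose, the force and the opening at its end, in the units of the state.
- bot.read_state(): the state, without advancing time (a new reading comes with each control period).
- bot.capture(name): name is "scene" or "top"; returns a dict with "color" (400x640x3 uint8, red, green, blue), "intrinsics" (3x3 intrinsics, pixels), "k1" (the pictures are not rectified: a ray, as slopes to the right and down, at radius r is drawn at 1 + k1 r^2 times it, then the intrinsics apply), "pose" (4x4, takes a point from camera to world coordinates). Camera axes: x right, y down, z forward; pixel columns grow to the right and rows downward; lengths in m; the calibration is good to about 2 mm. A picture is of the moment at which its call begins. There is no depth.
- bot.hand_in(): hands the job in, once; it reports no verdict.
The state is a dict: "time_s": time; "joint_positions": joint angles; "qvel": joint speeds; "tau": joint torques, N m; "position": TCP position; "tcp_rot": TCP orientation; "force": force on the tool from outside, world axes, zero at the start; "moment": the same for the moment, N m; "opening": opening from 0.0 (shut) to 1.0 (fully open).
Only numpy, scipy, OpenCV 4.12 (cv2) and the standard library are available. Lean on these libraries where they do the work, as an engineer would, in place of code of your own. Each camera call takes 0.05 s, during which the arm holds its last target.

## Task

Get the shaker ready for its run: drag each of the identical weighted feet a little way over the bench and feel how hard it slides, then stand those whose soles still grip on the shaker's black platform and those that slide easily in the yellow tray, all flat and inside the rims. Turn the counter knob anticlockwise back to its zero stop as well, and only when all that is done throw the red run lever fully over, away from you. Leave the other things on the bench where they are.

Things in the scene. Friction and masses are not known exactly. Their poses are not given: they have to be found in the camera images.
- foot_a: One of 3 to 5 like weighted feet: steel disc 76 diameter, 3 to 18 above its origin, rubber sole under it, upright blue grip post 24 diameter, 18 to 48 above the origin. 0.59 to 0.72 kg. Origin: centre of the underside, z up. Whether the sole grips cannot be seen: slid under its own weight on any surface here, a good sole takes 4 N or more to drag, a worn one under 1.4 N.
- foot_b: One of 3 to 5 like weighted feet: steel disc 76 diameter, 3 to 18 above its origin, rubber sole under it, upright blue grip post 24 diameter, 18 to 48 above the origin. 0.59 to 0.72 kg. Origin: centre of the underside, z up. Whether the sole grips cannot be seen: slid under its own weight on any surface here, a good sole takes 4 N or more to drag, a worn one under 1.4 N.
- foot_c: One of 3 to 5 like weighted feet: steel disc 76 diameter, 3 to 18 above its origin, rubber sole under it, upright blue grip post 24 diameter, 18 to 48 above the origin. 0.59 to 0.72 kg. Origin: centre of the underside, z up. Whether the sole grips cannot be seen: slid under its own weight on any surface here, a good sole takes 4 N or more to drag, a worn one under 1.4 N.
- foot_d: One of 3 to 5 like weighted feet: steel disc 76 diameter, 3 to 18 above its origin, rubber sole under it, upright blue grip post 24 diameter, 18 to 48 above the origin. 0.59 to 0.72 kg. Origin: centre of the underside, z up. Whether the sole grips cannot be seen: slid under its own weight on any surface here, a good sole takes 4 N or more to drag, a worn one under 1.4 N.
- foot_e: One of 3 to 5 like weighted feet: steel disc 76 diameter, 3 to 18 above its origin, rubber sole under it, upright blue grip post 24 diameter, 18 to 48 above the origin. 0.59 to 0.72 kg. Origin: centre of the underside, z up. Whether the sole grips cannot be seen: slid under its own weight on any surface here, a good sole takes 4 N or more to drag, a worn one under 1.4 N.
- foot_f: One of 3 to 5 like weighted feet: steel disc 76 diameter, 3 to 18 above its origin, rubber sole under it, upright blue grip post 24 diameter, 18 to 48 above the origin. 0.59 to 0.72 kg. Origin: centre of the underside, z up. Whether the sole grips cannot be seen: slid under its own weight on any surface here, a good sole takes 4 N or more to drag, a worn one under 1.4 N.
- foot_a_top (a point): Centre of the top of that foot's post, 48 above its origin; with a worn sole a hair less (0.1), far too little to measure.
- foot_b_top (a point): Centre of the top of that foot's post, 48 above its origin; with a worn sole a hair less (0.1), far too little to measure.
- foot_c_top (a point): Centre of the top of that foot's post, 48 above its origin; with a worn sole a hair less (0.1), far too little to measure.
- foot_d_top (a point): Centre of the top of that foot's post, 48 above its origin; with a worn sole a hair less (0.1), far too little to measure.
- foot_e_top (a point): Centre of the top of that foot's post, 48 above its origin; with a worn sole a hair less (0.1), far too little to measure.
- foot_f_top (a point): Centre of the top of that foot's post, 48 above its origin; with a worn sole a hair less (0.1), far too little to measure.
- platform (a point): Centre of the black platform of the white shaker (fixed), 64 above the bench. Inside its 8 high rim it is 200 by 204: room for four feet, two by two. x points away from the robot, y left (turned up to 0.12 rad). The housing is 320 by 240, 60 high, its centre 50 behind (-x of) this point; the blue console with knob and lever is on its near (-x) part.
- counter (a joint): Run counter knob on the console's left (+y) side: its angle, rad. 0 = zero stop; positive = turned clockwise seen from above, up to 4.4. Turn it anticlockwise to bring it back to 0. It turns with little friction (0.04 N m), stays where it is left and stops hard at 0.
- counter_grip (a point): Point to grip the counter knob, on its vertical axis, 97 above the bench. The black bar grip is 14 thick, 42 long, 74 to 104 above the bench, with a white line on one end; at angle 0 it lies along the shaker's x axis, white line towards the robot by the red zero mark.
- run_lever (a joint): Run lever on the console's right (-y) side: its angle, rad. 0 = off, leaning towards the robot; 1.0 = run, fully over, leaning away from the robot (towards the platform). Needs about 1.2 N at the tip, stays where it is left.
- run_lever_tip (a point): Centre of the red ball, 26 diameter, at the lever's tip; it swings 50 about a pivot 82 above the bench, so the ball moves from 24 on the robot's side of the pivot to 24 beyond it along the shaker's x axis, at 126 to 132 above the bench. Below it is a grey block 70 by 50, top 85 above the bench.
- reject_tray_in (a point): Centre of the inner floor, 5 above the bench, of the yellow open tray for worn feet (fixed): outside 185 by 185, 22 high, inside 175 by 175; axes along its sides. Room for four feet, two by two.
- wash_bottle: white squeeze bottle with blue cap, 60 diameter, 150 tall, loose, not to be disturbed. Origin: centre of its underside.
- beaker: glass beaker, 64 diameter, 80 tall, loose, not to be disturbed. Origin: centre of its underside.
- petri_dish: clear shallow dish, 90 diameter, 16 tall, loose, not to be disturbed. Origin: centre of its underside.
- tube_cap: blue tube cap, 22 diameter, 13 tall, lying among the feet, loose, not to be disturbed. Origin: centre of its underside.
- vial: amber vial, 20 diameter, 28 tall, standing among the feet, loose, not to be disturbed. Origin: centre of its underside.
- jar: small jar with red cap, 52 diameter, 60 tall, loose, not to be disturbed. Origin: centre of its underside.

How it is judged (in metres and radians):
On the way, in this order (a step that is already met when the one before it is completed fails the run):
1. with the run lever still off, every gripping foot stands on the platform, every worn foot in the tray, and the counter is at zero (((x of foot_a in the frame of platform between -0.07 and 0.07 m and y of foot_a in the frame of platform between -0.07 and 0.07 m and z of foot_a in the frame of platform between -0.006 and 0.006 m and angle between foot_a's own z axis and vertical below 0.1 rad and z of foot_a_top in the frame of foot_a above 0.048 m) or (x of foot_a in the frame of reject_tray_in between -0.06 and 0.06 m and y of foot_a in the frame of reject_tray_in between -0.06 and 0.06 m and z of foot_a in the frame of reject_tray_in between -0.006 and 0.006 m and angle between foot_a's own z axis and vertical below 0.1 rad and z of foot_a_top in the frame of foot_a below 0.048 m)) and ((x of foot_b in the frame of platform between -0.07 and 0.07 m and y of foot_b in the frame of platform between -0.07 and 0.07 m and z of foot_b in the frame of platform between -0.006 and 0.006 m and angle between foot_b's own z axis and vertical below 0.1 rad and z of foot_b_top in the frame of foot_b above 0.048 m) or (x of foot_b in the frame of reject_tray_in between -0.06 and 0.06 m and y of foot_b in the frame of reject_tray_in between -0.06 and 0.06 m and z of foot_b in the frame of reject_tray_in between -0.006 and 0.006 m and angle between foot_b's own z axis and vertical below 0.1 rad and z of foot_b_top in the frame of foot_b below 0.048 m)) and ((x of foot_c in the frame of platform between -0.07 and 0.07 m and y of foot_c in the frame of platform between -0.07 and 0.07 m and z of foot_c in the frame of platform between -0.006 and 0.006 m and angle between foot_c's own z axis and vertical below 0.1 rad and z of foot_c_top in the frame of foot_c above 0.048 m) or (x of foot_c in the frame of reject_tray_in between -0.06 and 0.06 m and y of foot_c in the frame of reject_tray_in between -0.06 and 0.06 m and z of foot_c in the frame of reject_tray_in between -0.006 and 0.006 m and angle between foot_c's own z axis and vertical below 0.1 rad and z of foot_c_top in the frame of foot_c below 0.048 m)) and ((x of foot_d in the frame of platform between -0.07 and 0.07 m and y of foot_d in the frame of platform between -0.07 and 0.07 m and z of foot_d in the frame of platform between -0.006 and 0.006 m and angle between foot_d's own z axis and vertical below 0.1 rad and z of foot_d_top in the frame of foot_d above 0.048 m) or (x of foot_d in the frame of reject_tray_in between -0.06 and 0.06 m and y of foot_d in the frame of reject_tray_in between -0.06 and 0.06 m and z of foot_d in the frame of reject_tray_in between -0.006 and 0.006 m and angle between foot_d's own z axis and vertical below 0.1 rad and z of foot_d_top in the frame of foot_d below 0.048 m)) and ((x of foot_e in the frame of platform between -0.07 and 0.07 m and y of foot_e in the frame of platform between -0.07 and 0.07 m and z of foot_e in the frame of platform between -0.006 and 0.006 m and angle between foot_e's own z axis and vertical below 0.1 rad and z of foot_e_top in the frame of foot_e above 0.048 m) or (x of foot_e in the frame of reject_tray_in between -0.06 and 0.06 m and y of foot_e in the frame of reject_tray_in between -0.06 and 0.06 m and z of foot_e in the frame of reject_tray_in between -0.006 and 0.006 m and angle between foot_e's own z axis and vertical below 0.1 rad and z of foot_e_top in the frame of foot_e below 0.048 m)) and ((x of foot_f in the frame of platform between -0.07 and 0.07 m and y of foot_f in the frame of platform between -0.07 and 0.07 m and z of foot_f in the frame of platform between -0.006 and 0.006 m and angle between foot_f's own z axis and vertical below 0.1 rad and z of foot_f_top in the frame of foot_f above 0.048 m) or (x of foot_f in the frame of reject_tray_in between -0.06 and 0.06 m and y of foot_f in the frame of reject_tray_in between -0.06 and 0.06 m and z of foot_f in the frame of reject_tray_in between -0.006 and 0.006 m and angle between foot_f's own z axis and vertical below 0.1 rad and z of foot_f_top in the frame of foot_f below 0.048 m)) and value of joint counter below 0.08 rad and linear speed of each of foot_a, foot_b, foot_c, foot_d, foot_e, foot_f below 0.02 m/s and value of joint run_lever below 0.3 rad), for 0.2 s.
2. the run lever is thrown fully over (value of joint run_lever above 0.85 rad), for 0.2 s.
At the end, for the whole second after the job is handed in: Gripping feet stand flat (0.1 rad, 6 mm) on the platform, centres within 70 mm of its centre along each axis; worn feet likewise on the tray's floor (60 mm); all at rest. Counter within 0.08 rad of zero. Run lever, thrown last, beyond 0.85 rad (((x of foot_a in the frame of platform between -0.07 and 0.07 m and y of foot_a in the frame of platform between -0.07 and 0.07 m and z of foot_a in the frame of platform between -0.006 and 0.006 m and angle between foot_a's own z axis and vertical below 0.1 rad and z of foot_a_top in the frame of foot_a above 0.048 m) or (x of foot_a in the frame of reject_tray_in between -0.06 and 0.06 m and y of foot_a in the frame of reject_tray_in between -0.06 and 0.06 m and z of foot_a in the frame of reject_tray_in between -0.006 and 0.006 m and angle between foot_a's own z axis and vertical below 0.1 rad and z of foot_a_top in the frame of foot_a below 0.048 m)) and ((x of foot_b in the frame of platform between -0.07 and 0.07 m and y of foot_b in the frame of platform between -0.07 and 0.07 m and z of foot_b in the frame of platform between -0.006 and 0.006 m and angle between foot_b's own z axis and vertical below 0.1 rad and z of foot_b_top in the frame of foot_b above 0.048 m) or (x of foot_b in the frame of reject_tray_in between -0.06 and 0.06 m and y of foot_b in the frame of reject_tray_in between -0.06 and 0.06 m and z of foot_b in the frame of reject_tray_in between -0.006 and 0.006 m and angle between foot_b's own z axis and vertical below 0.1 rad and z of foot_b_top in the frame of foot_b below 0.048 m)) and ((x of foot_c in the frame of platform between -0.07 and 0.07 m and y of foot_c in the frame of platform between -0.07 and 0.07 m and z of foot_c in the frame of platform between -0.006 and 0.006 m and angle between foot_c's own z axis and vertical below 0.1 rad and z of foot_c_top in the frame of foot_c above 0.048 m) or (x of foot_c in the frame of reject_tray_in between -0.06 and 0.06 m and y of foot_c in the frame of reject_tray_in between -0.06 and 0.06 m and z of foot_c in the frame of reject_tray_in between -0.006 and 0.006 m and angle between foot_c's own z axis and vertical below 0.1 rad and z of foot_c_top in the frame of foot_c below 0.048 m)) and ((x of foot_d in the frame of platform between -0.07 and 0.07 m and y of foot_d in the frame of platform between -0.07 and 0.07 m and z of foot_d in the frame of platform between -0.006 and 0.006 m and angle between foot_d's own z axis and vertical below 0.1 rad and z of foot_d_top in the frame of foot_d above 0.048 m) or (x of foot_d in the frame of reject_tray_in between -0.06 and 0.06 m and y of foot_d in the frame of reject_tray_in between -0.06 and 0.06 m and z of foot_d in the frame of reject_tray_in between -0.006 and 0.006 m and angle between foot_d's own z axis and vertical below 0.1 rad and z of foot_d_top in the frame of foot_d below 0.048 m)) and ((x of foot_e in the frame of platform between -0.07 and 0.07 m and y of foot_e in the frame of platform between -0.07 and 0.07 m and z of foot_e in the frame of platform between -0.006 and 0.006 m and angle between foot_e's own z axis and vertical below 0.1 rad and z of foot_e_top in the frame of foot_e above 0.048 m) or (x of foot_e in the frame of reject_tray_in between -0.06 and 0.06 m and y of foot_e in the frame of reject_tray_in between -0.06 and 0.06 m and z of foot_e in the frame of reject_tray_in between -0.006 and 0.006 m and angle between foot_e's own z axis and vertical below 0.1 rad and z of foot_e_top in the frame of foot_e below 0.048 m)) and ((x of foot_f in the frame of platform between -0.07 and 0.07 m and y of foot_f in the frame of platform between -0.07 and 0.07 m and z of foot_f in the frame of platform between -0.006 and 0.006 m and angle between foot_f's own z axis and vertical below 0.1 rad and z of foot_f_top in the frame of foot_f above 0.048 m) or (x of foot_f in the frame of reject_tray_in between -0.06 and 0.06 m and y of foot_f in the frame of reject_tray_in between -0.06 and 0.06 m and z of foot_f in the frame of reject_tray_in between -0.006 and 0.006 m and angle between foot_f's own z axis and vertical below 0.1 rad and z of foot_f_top in the frame of foot_f below 0.048 m)) and value of joint counter below 0.08 rad and linear speed of each of foot_a, foot_b, foot_c, foot_d, foot_e, foot_f below 0.02 m/s and value of joint run_lever above 0.85 rad); the robot touches nothing.
It fails at once if one of the other loose things on the bench is moved more than 60 mm (distance of any of wash_bottle, beaker, petri_dish, tube_cap, vial, jar from where it was at the start of the episode above 0.06 m).
Of foot_a, foot_b, foot_c, foot_d, foot_e, foot_f only 3 to 5 are there at a start; the rules pass over those that are not, and their reading is None.
At some moment in a run one of foot_a, foot_b, foot_c, foot_d, foot_e, foot_f may be knocked a few centimetres aside while the robot is not near it.
Once in a run the grip may slacken for a moment while it holds something.
It also fails if it takes over 210 s, if anything falls off the work surface, if the arm or the gripper's body presses on something with over 40 N, if the wrist force passes 120 N, or if a joint passes its speed limit or range.

## Working session

There is one attempt and no reset: what is moved stays moved. The work goes in short steps, Python scripts to look and compute and a shell command to move; the robot and the scene stay as the last step left them, time stands still between calls to the robot, and variables do not carry over. Pictures are saved under pics/ and viewed, and the job is handed in when it is done.

```bash
ls; mkdir -p pics; python3 - <<'E'
from rig import bot
import cv2,numpy as np
s=bot.read_state()
print({k:np.round(v,3).tolist() for k,v in s.items()})
for n in("scene","top"):
    c=bot.capture(n); cv2.imwrite(f"pics/{n}0.png",c["color"][:,:,::-1]); print(n,c["intrinsics"],c["k1"],np.round(c["pose"],3))
E
```

```text
pics
{'time_s': 0.0, 'joint_positions': [55.608, 30.279, 82.157, 0.0, 67.69, -10.229], 'qvel': [-0.027, 0.075, -0.067, 0.014, -0.012, -0.092], 'tau': [0.0, -44.004, -17.66, 0.063, 0.058, -0.0], 'position': [0.255, 0.57, 0.233], 'tcp_rot': [[-0.001, 0.409, 0.912], [-0.002, 0.912, -0.409], [-1.0, -0.002, -0.0]], 'force': [-0.429, 0.915, 0.535], 'moment': [0.052, -0.017, 0.008], 'opening': 0.997}
scene [[389.31348239   0.         322.84671491]
 [  0.         389.31348239 200.08492813]
 [  0.           0.           1.        ]] 0.008651989566707182 [[-0.359  0.599 -0.715  1.161]
 [ 0.933  0.247 -0.262  0.227]
 [ 0.02  -0.762 -0.648  0.663]
 [ 0.     0.     0.     1.   ]]
top [[470.60974499   0.         322.93289536]
 [  0.         470.60974499 208.44080917]
 [  0.           0.           1.        ]] 0.02281700056310206 [[-8.00e-03 -9.98e-01  6.10e-02  4.64e-01]
 [-1.00e+00  8.00e-03 -1.00e-03 -2.00e-02]
 [ 0.00e+00 -6.10e-02 -9.98e-01  1.37e+00]
 [ 0.00e+00  0.00e+00  0.00e+00  1.00e+00]]
```

View pics/scene0.png

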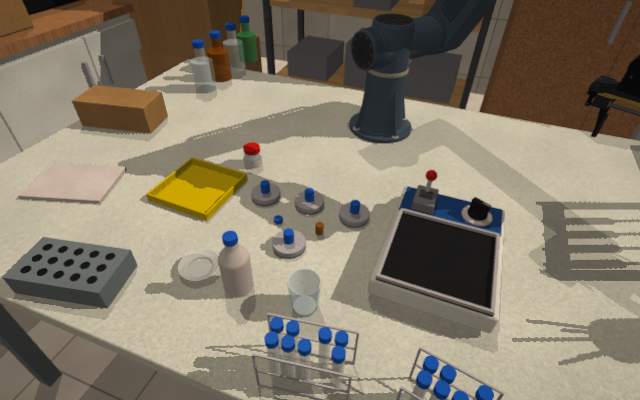

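View pics/top0.png

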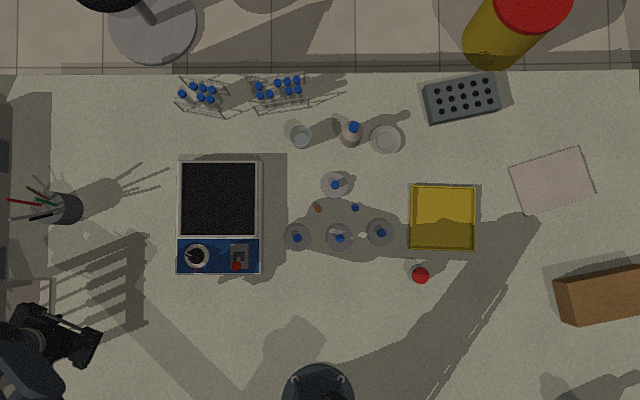

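Four feet in the top view, at about (335,184), (297,238), (340,238) and (381,233). The cap is at (355,207), the vial at (318,208), the tray at (442,217), the platform at (218,199), the knob at (196,256) and the lever ball at (236,266).

```bash
cat > h.py <<'E'
from rig import bot
import cv2,numpy as np
def cap(n,save=None):
    c=bot.capture(n)
    if save: cv2.imwrite(f"pics/{save}.png",c["color"][:,:,::-1])
    return c
def ray(c,px):
    K=c["intrinsics"]; D=np.array([c["k1"],0,0,0,0.])
    p=cv2.undistortPoints(np.array([[px]],float),K,D)[0,0]
    P=c["pose"]; d=P[:3,:3]@np.array([p[0],p[1],1]); return P[:3,3],d
def onz(c,px,z):
    o,d=ray(c,px); return (o+d*(z-o[2])/d[2])
def proj(c,X):
    P=c["pose"]; p=P[:3,:3].T@(np.array(X)-P[:3,3]); 
    K=c["intrinsics"]; D=np.array([c["k1"],0,0,0,0.])
    return cv2.projectPoints(p.reshape(1,1,3),np.zeros(3),np.zeros(3),K,D)[0][0,0]
def blobs(c,lo,hi,amin=6,amax=4000):
    h=cv2.cvtColor(c["color"],cv2.COLOR_RGB2HSV)
    m=cv2.inRange(h,np.array(lo),np.array(hi))
    n,l,st,ce=cv2.connectedComponentsWithStats(m)
    return [(ce[i],st[i,4]) for i in range(1,n) if amin<=st[i,4]<=amax],l
BLUE=((105,150,60),(125,255,255))
def tri(c1,p1,c2,p2):
    o1,d1=ray(c1,p1);o2,d2=ray(c2,p2)
    d1=d1/np.linalg.norm(d1);d2=d2/np.linalg.norm(d2)
    s=np.linalg.lstsq(np.c_[d1,-d2],o2-o1,rcond=None)[0]
    a=o1+s[0]*d1;b=o2+s[1]*d2
    return (a+b)/2,np.linalg.norm(a-b)
def see():
    t=cap("top");s=cap("scene")
    bt,_=blobs(t,*BLUE);bs,_=blobs(s,*BLUE)
    for p,a in bt:
        X=onz(t,p,0.048)
        if not(.3<X[0]<.8): continue
        best=sorted(((tri(t,p,s,q)) for q,b in bs),key=lambda r:r[1])
        for r in best[:2]: 
            if r[1]<.006: print(np.round(p,1),a,"tri",np.round(r[0],3),round(r[1],4), "z48:",np.round(X[:2],3))
    return t,s
E
python3 - <<'E'
from h import *
t,s=see()
for n,c in(("t",t),("s",s)):
    cv2.imwrite(f"pics/{n}1.png",cv2.resize(c["color"][100:300,150:500] if n=="t" else c["color"][130:330,140:520],None,fx=2.1,fy=2.1,interpolation=cv2.INTER_CUBIC)[:,:,::-1])
E
```

```text
[353.5 126.2] 82 tri [ 0.754 -0.102  0.145] 0.0015 z48: [ 0.777 -0.109]
[353.5 126.2] 82 tri [ 0.668 -0.077  0.503] 0.0031 z48: [ 0.777 -0.109]
[334.8 184.2] 51 tri [ 0.613 -0.054  0.036] 0.0017 z48: [ 0.612 -0.055]
[355.1 207.1] 34 tri [ 0.549 -0.113  0.01 ] 0.0013 z48: [ 0.547 -0.111]
[355.1 207.1] 34 tri [ 0.579 -0.144 -0.471] 0.0057 z48: [ 0.547 -0.111]
[381.6 232.4] 48 tri [ 0.475 -0.185  0.035] 0.002 z48: [ 0.475 -0.185]
[297.  237.8] 45 tri [0.462 0.054 0.035] 0.001 z48: [0.462 0.053]
[339.8 238. ] 47 tri [ 0.46  -0.067  0.035] 0.0017 z48: [ 0.461 -0.067]
[339.8 238. ] 47 tri [ 0.458 -0.093 -0.728] 0.0052 z48: [ 0.461 -0.067]
[209.9 242.7] 334 tri [ 0.443  0.476 -0.693] 0.0045 z48: [0.451 0.296]
[255.8 270.1] 20 tri [0.372 0.169 0.031] 0.002 z48: [0.373 0.168]
[192.3 271.7] 7 tri [ 0.306  0.596 -0.864] 0.0006 z48: [0.371 0.345]
```

View pics/t1.png

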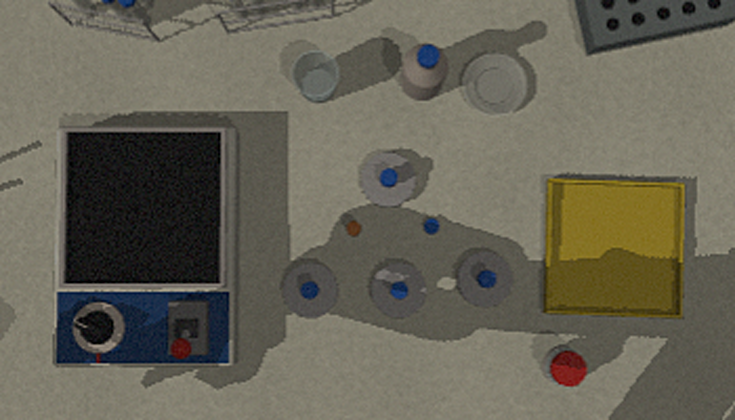

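View pics/s1.png

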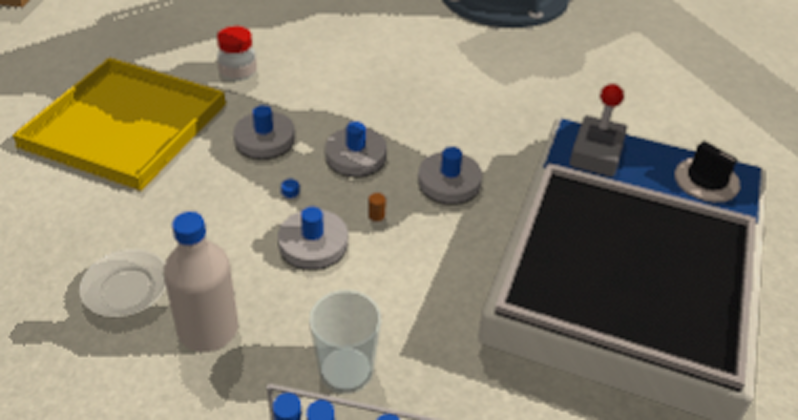

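```bash
cat > m.py <<'E'
from h import *
t=cap("top");s=cap("scene")
h=cv2.cvtColor(t["color"],cv2.COLOR_RGB2HSV)
def quad(m,zs,name):
    n,l,st,ce=cv2.connectedComponentsWithStats(m); i=1+np.argmax(st[1:,4])
    c,_=cv2.findContours((l==i).astype(np.uint8),cv2.RETR_EXTERNAL,cv2.CHAIN_APPROX_NONE)
    r=cv2.minAreaRect(max(c,key=cv2.contourArea)); b=cv2.boxPoints(r)
    for z in zs:
        W=np.array([onz(t,p,z) for p in b])
        e=[np.linalg.norm(W[i]-W[(i+1)%4]) for i in range(4)]
        d=W[1]-W[0]; ang=np.degrees(np.arctan2(d[1],d[0]))
        print(name,z,"c",np.round(W.mean(0),4),"sides",np.round(e[:2],4),"ang",round((ang+45)%90-45,2),np.round(b,0).tolist())
g=t["color"].max(2).astype(np.uint8)
m=((g<55)*255).astype(np.uint8); 
mm=np.zeros_like(m); mm[140:245,165:275]=m[140:245,165:275]
mm=cv2.morphologyEx(mm,cv2.MORPH_OPEN,np.ones((5,5)))
quad(mm,[.064,.066],"plat")
m=cv2.inRange(h,np.array((20,150,40)),np.array((32,255,255)));m[:,:390]=0;m[:150]=0;m[300:]=0;m[:,490:]=0
quad(m,[.022,.012],"tray")
for n,c in(("t",t),("s",s)):
    for lo,hi in(((0,150,90),(6,255,255)),((172,150,90),(180,255,255))):
        for p,a in blobs(c,lo,hi,5,600)[0]: print(n,"red",np.round(p,1),a,np.round(onz(c,p,.128),3))
cv2.imwrite("pics/k.png",cv2.resize(t["color"][235:280,170:270],None,fx=8,fy=8,interpolation=cv2.INTER_CUBIC)[:,:,::-1])
cv2.imwrite("pics/ks.png",cv2.resize(s["color"][160:240,400:520],None,fx=6,fy=6,interpolation=cv2.INTER_CUBIC)[:,:,::-1])
E
python3 m.py
```

```text
plat 0.064 c [0.5736 0.272  0.064 ] sides [0.2033 0.1981] ang -0.42 [[181.0, 163.0], [254.0, 163.0], [254.0, 234.0], [181.0, 234.0]]
plat 0.066 c [0.5734 0.2716 0.066 ] sides [0.203  0.1978] ang -0.42 [[181.0, 163.0], [254.0, 163.0], [254.0, 234.0], [181.0, 234.0]]
tray 0.022 c [ 0.5166 -0.3616  0.022 ] sides [0.1844 0.1888] ang -3.2 [[408.0, 249.0], [410.0, 184.0], [476.0, 187.0], [474.0, 251.0]]
tray 0.012 c [ 0.517  -0.3641  0.012 ] sides [0.1858 0.1902] ang -3.2 [[408.0, 249.0], [410.0, 184.0], [476.0, 187.0], [474.0, 251.0]]
t red [421.7 269.9] 15 [ 0.376 -0.278  0.128]
t red [416.7 270.6] 7 [ 0.374 -0.265  0.128]
t red [419.8 277.9] 127 [ 0.355 -0.272  0.128]
t red [495.8   9.4] 10 [ 1.072 -0.491  0.128]
t red [498.8  14.6] 5 [ 1.058 -0.498  0.128]
t red [501.3  19. ] 6 [ 1.046 -0.505  0.128]
t red [507.   20.2] 6 [ 1.042 -0.52   0.128]
t red [553.6  19.8] 5 [ 1.041 -0.644  0.128]
t red [544.5  26. ] 6 [ 1.025 -0.619  0.128]
s red [251.4 148.4] 171 [ 0.452 -0.226  0.128]
s red [431.  174.8] 80 [0.39  0.21  0.128]
```

View pics/k.png

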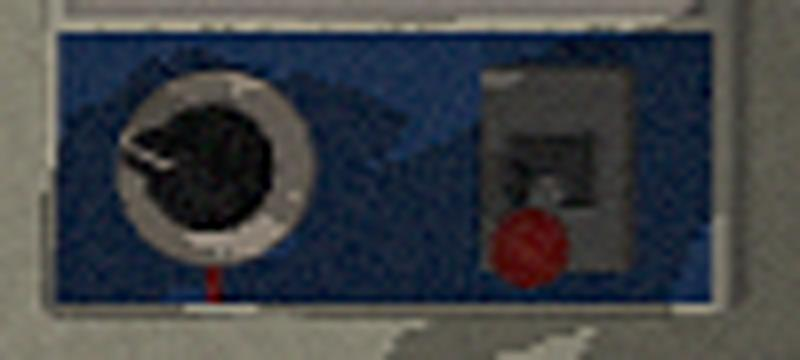

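View pics/ks.png

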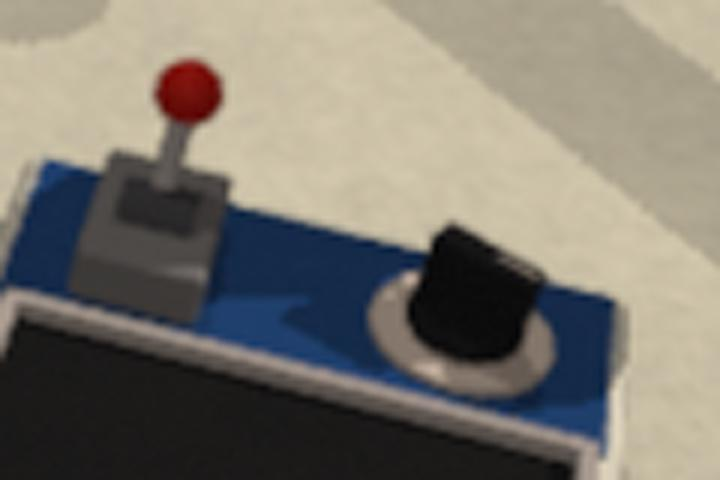

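Four feet: A (0.612,-0.055), B (0.475,-0.185), C (0.462,0.054), D (0.461,-0.067). The platform centre is about (0.574,0.272) with yaw near 0. The tray is about (0.517,-0.363) with yaw -3°. The knob's white line points to +y and slightly +x, so the angle is about 2 rad. I'll square the tool first, then go to foot C.

```bash
python3 -m inch '{"dp":[[0,0,0],[0,0,0],[0,0,0],[0,0,0]],"yaw":[-6,-6,-6,-6.1]}' 45; python3 -m inch '{"dp":[[0,-20,8],[0,-36,14],[0,-36,14],[0,-36,14],[0,-36,14],[0,-36,14],[0,-36,14],[0,-36,14],[0,-36,14],[0,-36,14],[0,-36,14],[0,-36,14],[0,-36,14],[0,-36,14],[0,-20,8],[0,0,0],[0,0,0]],"yaw":[0,0,0,0,0,0,0,0,0,0,0,0,0,0,0,0,0]}'
```

```text
time_s: 0.63
position: [0.2558, 0.5701, 0.2334]
tcp_rot: [[-0.0, -0.004, 1.0], [-0.0, 1.0, 0.004], [-1.0, -0.0, -0.0]]
force: [-0.2, -0.8, -0.5]
opening: 0.784
time_s: 2.05
position: [0.4536, 0.061, 0.2336]
tcp_rot: [[-0.0, 0.004, 1.0], [0.0, 1.0, -0.004], [-1.0, 0.0, -0.0]]
force: [-0.6, 0.5, 1.0]
opening: 0.519
```

```bash
python3 - <<'E'
from h import *
s=bot.read_state();print(s["position"],np.round(s["tcp_rot"],3).tolist(),s["time_s"])
E
python3 m.py | head -4
```

```text
[0.45357517 0.06103288 0.23355884] [[-0.0, 0.004, 1.0], [0.0, 1.0, -0.004], [-1.0, 0.0, -0.0]] 2.05
plat 0.064 c [0.5734 0.2442 0.064 ] sides [0.2592 0.1982] ang -0.42 [[181.0, 163.0], [274.0, 163.0], [274.0, 234.0], [181.0, 234.0]]
plat 0.066 c [0.5732 0.2438 0.066 ] sides [0.2588 0.1978] ang -0.42 [[181.0, 163.0], [274.0, 163.0], [274.0, 234.0], [181.0, 234.0]]
tray 0.022 c [ 0.5162 -0.3613  0.022 ] sides [0.1853 0.1876] ang -2.67 [[408.0, 249.0], [410.0, 185.0], [476.0, 186.0], [474.0, 251.0]]
tray 0.012 c [ 0.5166 -0.3639  0.012 ] sides [0.1866 0.189 ] ang -2.67 [[408.0, 249.0], [410.0, 185.0], [476.0, 186.0], [474.0, 251.0]]
```

```bash
python3 -m inch '{"dp":[[20,-7,8],[35,0,0],[40,0,0],[40,0,0],[30,0,0],[20,0,0],[10,0,0],[4,0,0],[0,0,0],[0,0,0]],"yaw":[0,0,0,0,0,0,0,0,0,0]}' 45;  python3 -m inch '{"dp":[[0,0,0],[0,0,0],[0,0,0],[0,0,0],[0,0,0]],"yaw":[0,0,0,0,0]}' 30
```

```text
time_s: 2.98
position: [0.4618, 0.0555, 0.0354]
tcp_rot: [[0.002, 0.0, 1.0], [-0.0, 1.0, -0.0], [-1.0, -0.0, 0.002]]
force: [0.2, -0.0, -0.9]
opening: 0.516
time_s: 3.4
position: [0.4615, 0.0549, 0.035]
tcp_rot: [[0.001, 0.001, 1.0], [-0.0, 1.0, -0.001], [-1.0, -0.0, 0.001]]
force: [-0.0, -0.1, 0.3]
opening: 0.353
```

```bash
for i in 1 2 3 4 5; do python3 -m inch '{"dp":[[0,3,0],[0,3,0]],"yaw":[0,0]}' | egrep "force|position"; done
```

```text
position: [0.4615, 0.0608, 0.0347]
force: [0.2, -2.2, 1.4]
position: [0.4615, 0.0671, 0.0346]
force: [0.1, -1.9, 1.5]
position: [0.4613, 0.0733, 0.0346]
force: [0.1, -2.2, 1.7]
position: [0.4612, 0.0793, 0.0345]
force: [0.6, -2.0, 1.8]
position: [0.4612, 0.0853, 0.0345]
force: [-0.6, -3.5, 2.3]
```

```bash
for i in 1 2 3; do python3 -m inch '{"dp":[[0,3,0],[0,3,0]],"yaw":[0,0]}' | egrep "force|position"; done; python3 -m inch '{"dp":[[0,0,0],[0,0,0],[0,0,0]],"yaw":[0,0,0]}'; python3 - <<'E'
from h import *
t=cap("top");s=cap("scene")
cv2.imwrite("pics/c1.png",np.vstack([cv2.resize(t["color"][150:280,200:400],None,fx=3,fy=2.2),cv2.resize(s["color"][150:270,240:440],None,fx=3,fy=2.5)])[:,:,::-1])
E
```

```text
position: [0.4612, 0.0913, 0.0345]
force: [-0.1, -2.5, 2.7]
position: [0.4612, 0.0973, 0.0345]
force: [-0.2, -1.8, 2.3]
position: [0.4612, 0.1033, 0.0345]
force: [-0.1, -2.0, 2.2]
time_s: 4.98
position: [0.4611, 0.1032, 0.0344]
tcp_rot: [[-0.0, 0.001, 1.0], [0.0, 1.0, -0.001], [-1.0, 0.0, -0.0]]
force: [-0.6, 0.6, -0.0]
opening: 0.347
```

View pics/c1.png

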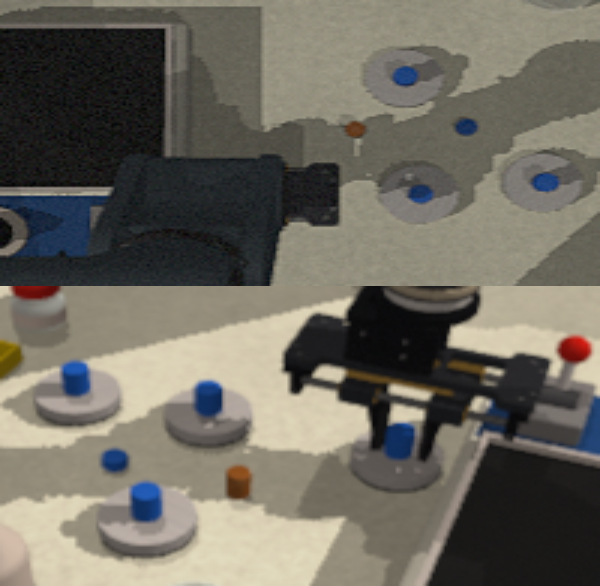

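```bash
for i in 1 2 3 4 5 6 7; do python3 -m inch '{"dp":[[0,-3,0],[0,-3,0]],"yaw":[0,0]}' | egrep "force"; done; python3 -m inch '{"dp":[[0,0,0],[0,0,0]],"yaw":[0,0]}'
```

```text
force: [-1.1, 0.3, 0.1]
force: [-0.5, 2.1, -0.7]
force: [-0.4, 1.5, -0.6]
force: [0.2, 1.0, -0.1]
force: [0.7, 1.8, -0.9]
force: [0.5, 0.8, -1.2]
force: [-0.9, 1.6, -1.5]
time_s: 6.42
position: [0.4614, 0.0606, 0.0346]
tcp_rot: [[0.0, 0.001, 1.0], [-0.0, 1.0, -0.001], [-1.0, -0.0, 0.0]]
force: [0.0, -0.0, 0.5]
opening: 0.344
```

```bash
python3 -m inch '{"dp":[[-25,0,0],[-30,0,0],[0,-30,0],[0,-38,0],[0,-38,0],[0,-22,0],[10,0,0],[25,0,0],[15,0,0],[5,0,0],[0,0,0],[0,0,0]],"yaw":[0,0,0,0,0,0,0,0,0,0,0,0]}' 45;  python3 -m inch '{"dp":[[0,0,0],[0,0,0],[0,0,0],[0,0,0],[0,0,0]],"yaw":[0,0,0,0,0]}' 30;  for i in 1 2 3 4 5 6; do python3 -m inch '{"dp":[[0,3,0],[0,3,0]],"yaw":[0,0]}' | egrep "force|posi"; done
```

```text
time_s: 7.42
position: [0.4611, -0.0669, 0.0347]
tcp_rot: [[-0.0, 0.001, 1.0], [0.0, 1.0, -0.001], [-1.0, 0.0, -0.0]]
force: [-0.1, -0.1, -0.1]
opening: 0.516
time_s: 7.83
position: [0.4613, -0.067, 0.035]
tcp_rot: [[0.001, 0.001, 1.0], [-0.0, 1.0, -0.001], [-1.0, -0.0, 0.001]]
force: [1.5, -0.1, -0.0]
opening: 0.355
position: [0.4616, -0.0614, 0.0348]
force: [-0.3, -3.9, 0.3]
position: [0.462, -0.0555, 0.0347]
force: [1.1, -4.7, 0.9]
position: [0.4618, -0.0492, 0.0347]
force: [-0.8, -5.2, 1.5]
position: [0.4617, -0.0432, 0.0347]
force: [0.5, -5.6, 1.9]
position: [0.4617, -0.0371, 0.0347]
force: [0.9, -5.5, 0.9]
position: [0.4617, -0.0311, 0.0347]
force: [-0.3, -5.1, 1.8]
```

D drags at about 5 N, so it grips. C drags at about 1.7 N and is worn. I'll grip D and carry it to the platform.

```bash
python3 -m inch '{"dp":[[0,0,0],[0,0,0],[0,0,0],[0,0,0],[0,0,0],[0,0,0]],"yaw":[0,0,0,0,0,0]}' 0;  python3 -m inch '{"dp":[[-8,0,0],[-20,0,0],[-30,0,0],[-35,0,0],[-35,0,0],[-25,0,0],[-10,0,0],[0,0,0],[0,0,0]],"yaw":[0,0,0,0,0,0,0,0,0]}'
```

```text
time_s: 9.33
position: [0.4616, -0.0311, 0.0347]
tcp_rot: [[0.001, 0.001, 1.0], [-0.0, 1.0, -0.001], [-1.0, -0.0, 0.001]]
force: [1.5, -3.7, 3.9]
opening: 0.264
time_s: 10.08
position: [0.4591, -0.0299, 0.197]
tcp_rot: [[-0.003, 0.001, 1.0], [0.002, 1.0, -0.001], [-1.0, 0.002, -0.003]]
force: [0.9, 0.4, -7.0]
opening: 0.268
```

```bash
python3 -m inch '{"dp":[[0,15,4],[0,30,8],[0,35,9],[0,35,9],[0,35,9],[0,35,9],[0,33,8],[0,22,6],[0,12,3],[0,6,2],[0,0,0],[0,0,0],[0,0,0]],"yaw":[0,0,0,0,0,0,0,0,0,0,0,0,0]}'
python3 - <<'E'
from h import *
t=cap("top");s=cap("scene")
cv2.imwrite("pics/d1.png",np.vstack([cv2.resize(t["color"][130:290,150:350],None,fx=3,fy=2),cv2.resize(s["color"][120:310,340:540],None,fx=3,fy=1.45)])[:,:,::-1])
E
```

```text
time_s: 11.17
position: [0.5275, 0.2253, 0.1968]
tcp_rot: [[-0.003, 0.003, 1.0], [-0.001, 1.0, -0.003], [-1.0, -0.001, -0.003]]
force: [0.1, -1.6, -5.2]
opening: 0.266
```

View pics/d1.png

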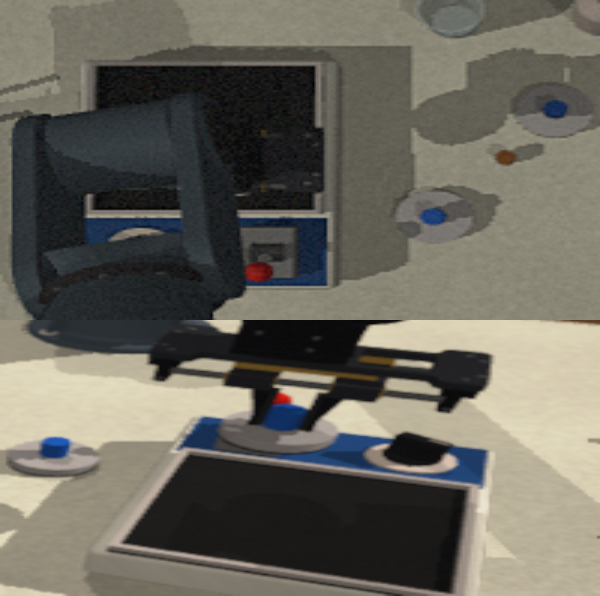

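```bash
python3 -m inch '{"dp":[[15,0,0],[25,0,0],[25,0,0],[15,0,0],[8,0,0],[4,0,0],[3,0,0],[2,0,0],[1,0,0],[0,0,0]],"yaw":[0,0,0,0,0,0,0,0,0,0]}';python3 -m inch '{"dp":[[1,0,0],[0,0,0]],"yaw":[0,0]}'
```

```text
time_s: 12.1
position: [0.529, 0.227, 0.1003]
tcp_rot: [[0.002, 0.001, 1.0], [0.0, 1.0, -0.001], [-1.0, 0.0, 0.002]]
force: [0.0, 0.1, -6.6]
opening: 0.265
time_s: 12.27
position: [0.5287, 0.227, 0.099]
tcp_rot: [[0.001, 0.001, 1.0], [0.0, 1.0, -0.001], [-1.0, 0.0, 0.001]]
force: [0.1, 1.0, -6.7]
opening: 0.264
```

```bash
for i in 1 2 3; do python3 -m inch '{"dp":[[1,0,0],[0,0,0]],"yaw":[0,0]}' | egrep "pos|force";done
```

```text
position: [0.5287, 0.2271, 0.0988]
force: [-1.9, -0.1, 2.1]
position: [0.5287, 0.2271, 0.0987]
force: [-4.0, -0.9, 8.8]
position: [0.5288, 0.2271, 0.0987]
force: [-5.3, -1.3, 15.4]
```

```bash
python3 -m inch '{"dp":[[-2,0,0],[0,0,0],[0,0,0],[0,0,0],[0,0,0],[0,0,0]],"yaw":[0,0,0,0,0,0]}' 40; python3 -m inch '{"dp":[[-10,0,0],[-25,0,0],[-35,0,0],[-20,0,0],[0,-20,6],[0,-35,10],[0,-35,10],[0,-35,10],[0,-35,10],[0,-35,10],[0,-35,10],[0,-32,10],[0,-20,5],[0,0,0],[0,0,0]],"yaw":[0,0,0,0,0,0,0,0,0,0,0,0,0,0,0]}' 45; python3 - <<'E'
from h import *
t,s=see()
E
```

```text
time_s: 13.27
position: [0.5285, 0.2269, 0.0972]
tcp_rot: [[-0.0, 0.001, 1.0], [-0.0, 1.0, -0.001], [-1.0, -0.0, -0.0]]
force: [-0.0, -0.5, 0.3]
opening: 0.454
time_s: 14.52
position: [0.6092, -0.0564, 0.1878]
tcp_rot: [[0.0, 0.004, 1.0], [0.0, 1.0, -0.004], [-1.0, 0.0, 0.0]]
force: [-0.8, 0.1, 0.3]
opening: 0.518
[353.5 126.2] 82 tri [ 0.754 -0.102  0.145] 0.0015 z48: [ 0.777 -0.109]
[231.4 214. ] 61 tri [0.528 0.226 0.1  ] 0.0001 z48: [0.531 0.236]
[231.4 214. ] 61 tri [ 0.554  0.331 -0.423] 0.0059 z48: [0.531 0.236]
[381.4 232.4] 52 tri [ 0.475 -0.185  0.036] 0.0017 z48: [ 0.475 -0.184]
```

```bash
python3 -m inch '{"dp":[[20,1,3],[35,0,0],[40,0,0],[30,0,0],[16,0,0],[8,0,0],[4,0,0],[0,0,0],[0,0,0]],"yaw":[0,0,0,0,0,0,0,0,0]}' 45;  python3 -m inch '{"dp":[[0,0,0],[0,0,0],[0,0,0],[0,0,0],[0,0,0]],"yaw":[0,0,0,0,0]}' 30;  for i in 1 2 3 4 5 6; do python3 -m inch '{"dp":[[0,3,0],[0,3,0]],"yaw":[0,0]}' | egrep "force|posi"; done
```

```text
time_s: 15.37
position: [0.613, -0.0538, 0.0358]
tcp_rot: [[0.002, 0.0, 1.0], [-0.001, 1.0, -0.0], [-1.0, -0.001, 0.002]]
force: [-0.7, -0.8, 0.8]
opening: 0.519
time_s: 15.78
position: [0.6123, -0.0543, 0.035]
tcp_rot: [[0.001, 0.001, 1.0], [-0.0, 1.0, -0.001], [-1.0, -0.0, 0.001]]
force: [1.6, 0.5, -0.2]
opening: 0.352
position: [0.6124, -0.0489, 0.0347]
force: [0.1, -3.8, -0.9]
position: [0.6128, -0.0429, 0.0347]
force: [0.8, -4.0, 0.5]
position: [0.6126, -0.0365, 0.0347]
force: [-0.4, -4.6, 1.1]
position: [0.6124, -0.0302, 0.0347]
force: [0.9, -5.1, 1.2]
position: [0.6123, -0.0241, 0.0347]
force: [1.1, -4.6, 1.3]
position: [0.6122, -0.0181, 0.0347]
force: [-0.2, -5.2, 1.6]
```

```bash
python3 -m inch '{"dp":[[0,0,0],[0,0,0],[0,0,0],[0,0,0],[0,0,0],[0,0,0]],"yaw":[0,0,0,0,0,0]}' 0;  python3 -m inch '{"dp":[[-8,0,0],[-20,0,0],[-30,0,0],[-35,0,0],[-35,0,0],[-25,0,0],[-10,0,0],[0,15,2],[0,30,2],[0,35,2],[0,35,1],[0,35,1],[0,35,1],[0,30,1],[0,18,0],[0,9,0],[0,2,0],[0,0,0],[0,0,0]],"yaw":[0,0,0,0,0,0,0,0,0,0,0,0,0,0,0,0,0,0,0]}'
python3 - <<'E'
from h import *
s=cap("scene")
cv2.imwrite("pics/a1.png",cv2.resize(s["color"][120:310,340:540],None,fx=3,fy=3)[:,:,::-1])
E
```

```text
time_s: 17.28
position: [0.6121, -0.0181, 0.0347]
tcp_rot: [[-0.0, 0.001, 1.0], [0.0, 1.0, -0.001], [-1.0, 0.0, -0.0]]
force: [-0.0, -3.7, 1.9]
opening: 0.265
time_s: 18.87
position: [0.6217, 0.2244, 0.1965]
tcp_rot: [[-0.002, 0.002, 1.0], [-0.001, 1.0, -0.002], [-1.0, -0.001, -0.002]]
force: [0.7, -0.7, -6.4]
opening: 0.267
```

View pics/a1.png

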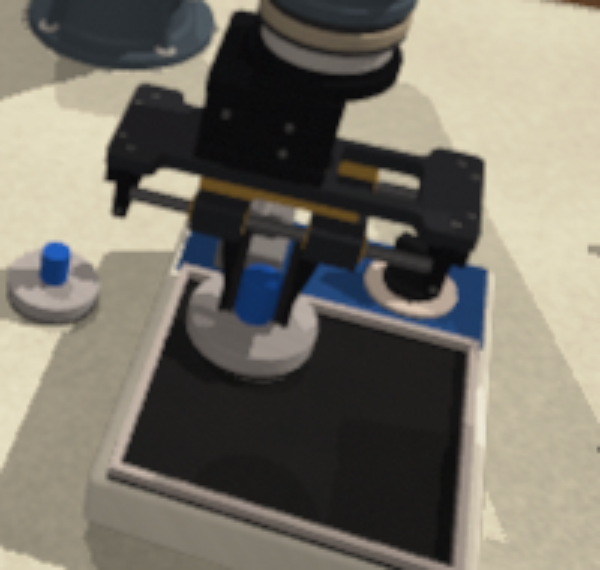

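The foot is held level above the platform's right side, with the post at about (258,300). I'll lower it.

```bash
python3 -m inch '{"dp":[[15,0,0],[25,0,0],[25,0,0],[15,0,0],[8,0,0],[4,0,0],[3,0,0],[2,0,0],[1,0,0],[0,0,0]],"yaw":[0,0,0,0,0,0,0,0,0,0]}' | egrep "pos|forc";for i in 1 2; do python3 -m inch '{"dp":[[1,0,0],[0,0,0]],"yaw":[0,0]}'| egrep "pos|forc|ope";done
```

```text
position: [0.623, 0.2258, 0.1005]
force: [0.3, 0.6, -6.1]
position: [0.6227, 0.226, 0.0991]
force: [-0.0, -0.0, -6.3]
opening: 0.268
position: [0.6228, 0.226, 0.0987]
force: [-1.8, -0.8, -0.8]
opening: 0.265
```

```bash
python3 -m inch '{"dp":[[0,0,0],[0,0,0],[0,0,0],[0,0,0],[0,0,0],[0,0,0]],"yaw":[0,0,0,0,0,0]}' 40; python3 -m inch '{"dp":[[-10,0,0],[-25,0,0],[-35,0,0],[-20,0,0],[0,-18,-6],[0,-35,-13],[0,-35,-13],[0,-35,-13],[0,-35,-13],[0,-35,-13],[0,-35,-13],[0,-35,-13],[0,-35,-13],[0,-35,-13],[0,-35,-13],[0,-35,-12],[0,-8,0],[0,0,0],[0,0,0]],"yaw":[0,0,0,0,0,0,0,0,0,0,0,0,0,0,0,0,0,0,0]}' 45; python3 - <<'E'
from h import *
t,s=see()
E
```

```text
time_s: 20.58
position: [0.6226, 0.2258, 0.0977]
tcp_rot: [[0.001, 0.001, 1.0], [0.0, 1.0, -0.001], [-1.0, 0.0, 0.001]]
force: [1.1, 0.5, 0.8]
opening: 0.453
time_s: 22.17
position: [0.4741, -0.185, 0.188]
tcp_rot: [[0.001, 0.003, 1.0], [0.0, 1.0, -0.003], [-1.0, 0.0, 0.001]]
force: [0.4, 0.7, 0.3]
opening: 0.517
[353.5 126.2] 82 tri [ 0.754 -0.102  0.145] 0.0015 z48: [ 0.777 -0.109]
[231.5 178.5] 52 tri [0.624 0.226 0.103] 0.0007 z48: [0.631 0.237]
[355.2 207.4] 34 tri [ 0.548 -0.113  0.009] 0.0015 z48: [ 0.546 -0.111]
[355.2 207.4] 34 tri [ 0.578 -0.145 -0.473] 0.0057 z48: [ 0.546 -0.111]
[231.2 213.8] 57 tri [0.528 0.227 0.1  ] 0.0005 z48: [0.531 0.237]
[231.2 213.8] 57 tri [ 0.555  0.331 -0.421] 0.0052 z48: [0.531 0.237]
[294. 238.] 47 tri [0.462 0.062 0.036] 0.001 z48: [0.462 0.061]
[209.8 256.9] 993 tri [ 0.377  0.502 -0.817] 0.002 z48: [0.411 0.296]
```

```bash
python3 -m inch '{"dp":[[20,0,1],[35,0,0],[40,0,0],[30,0,0],[16,0,0],[8,0,0],[4,0,0],[0,0,0],[0,0,0]],"yaw":[0,0,0,0,0,0,0,0,0]}' 45;  python3 -m inch '{"dp":[[0,0,0],[0,0,0],[0,0,0],[0,0,0],[0,0,0]],"yaw":[0,0,0,0,0]}' 30;  for i in 1 2 3 4 5 6; do python3 -m inch '{"dp":[[0,3,0],[0,3,0]],"yaw":[0,0]}' | egrep "force|posi"; done
```

```text
time_s: 23.02
position: [0.4759, -0.1848, 0.0354]
tcp_rot: [[0.002, 0.0, 1.0], [-0.001, 1.0, -0.0], [-1.0, -0.001, 0.002]]
force: [0.5, -1.1, 0.6]
opening: 0.515
time_s: 23.43
position: [0.4751, -0.1852, 0.035]
tcp_rot: [[0.001, 0.001, 1.0], [-0.0, 1.0, -0.001], [-1.0, -0.0, 0.001]]
force: [-0.4, -0.9, 1.8]
opening: 0.353
position: [0.4752, -0.1794, 0.0347]
force: [-0.3, -1.3, 1.2]
position: [0.4754, -0.1733, 0.0347]
force: [0.1, -2.9, 0.6]
position: [0.4754, -0.167, 0.0347]
force: [0.1, -2.1, 2.1]
position: [0.4752, -0.1609, 0.0347]
force: [0.4, -2.7, 1.1]
position: [0.4752, -0.1549, 0.0347]
force: [0.4, -2.7, 1.9]
position: [0.4751, -0.1488, 0.0346]
force: [0.7, -1.2, 2.4]
```

```bash
for i in 1 2 3 4 5 6 7; do python3 -m inch '{"dp":[[0,-3,0],[0,-3,0]],"yaw":[0,0]}' | egrep "force"; done
```

```text
force: [0.4, 0.0, -0.6]
force: [0.3, 1.2, -0.8]
force: [-0.4, 1.5, -1.2]
force: [0.4, 1.8, -1.6]
force: [-0.0, 2.2, -0.5]
force: [0.8, 2.2, -1.0]
force: [-0.4, 1.1, -1.8]
```

B measures about 1.9 N in both directions, so it is worn like C; the gripping feet read about 5. B goes to the tray.

```bash
python3 -m inch '{"dp":[[0,0,0],[0,0,0],[0,0,0],[0,0,0],[0,0,0],[0,0,0]],"yaw":[0,0,0,0,0,0]}' 0;  python3 -m inch '{"dp":[[-8,0,0],[-20,0,0],[-30,0,0],[-20,0,0],[-7,0,0],[0,-15,1],[0,-30,2],[0,-35,2],[0,-35,1],[0,-35,1],[0,-30,0],[0,-18,0],[0,-9,0],[0,-1,0],[0,0,0],[0,0,0]],"yaw":[0,0,0,0,0,0,0,0,0,0,0,0,0,0,0,0]}'
python3 - <<'E'
from h import *
s=cap("scene");t=cap("top")
cv2.imwrite("pics/b1.png",np.hstack([cv2.resize(s["color"][90:250,120:280],None,fx=2.5,fy=2.5),cv2.resize(t["color"][140:300,350:510],None,fx=2.5,fy=2.5)])[:,:,::-1])
E
```

```text
time_s: 26.1
position: [0.475, -0.1913, 0.0346]
tcp_rot: [[0.0, 0.001, 1.0], [-0.001, 1.0, -0.001], [-1.0, -0.001, 0.0]]
force: [-0.5, -1.4, -2.0]
opening: 0.266
time_s: 27.43
position: [0.4808, -0.3965, 0.1184]
tcp_rot: [[-0.003, 0.001, 1.0], [0.004, 1.0, -0.001], [-1.0, 0.004, -0.003]]
force: [0.8, 0.6, -7.6]
opening: 0.265
```

View pics/b1.png

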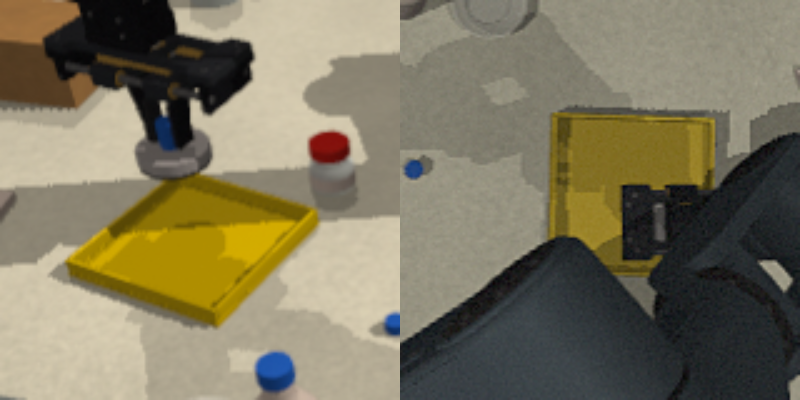

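```bash
python3 -m inch '{"dp":[[15,0,0],[25,0,0],[20,0,0],[8,0,0],[4,0,0],[3,0,0],[2,0,0],[0,0,0]],"yaw":[0,0,0,0,0,0,0,0]}' | egrep "pos|forc";for i in 1 2; do python3 -m inch '{"dp":[[1,0,0],[0,0,0]],"yaw":[0,0]}'| egrep "pos|forc|ope";done
```

```text
position: [0.4823, -0.3995, 0.0433]
force: [0.1, 0.1, -6.5]
position: [0.4821, -0.3995, 0.0423]
force: [-0.7, 0.0, -6.1]
opening: 0.269
position: [0.4818, -0.3992, 0.0408]
force: [-0.7, -0.3, -5.8]
opening: 0.266
```

```bash
for i in 1 2; do python3 -m inch '{"dp":[[1,0,0],[0,0,0]],"yaw":[0,0]}'| egrep "pos|forc|ope";done
```

```text
position: [0.4818, -0.3992, 0.0397]
force: [-0.7, -0.9, -6.5]
opening: 0.269
position: [0.4818, -0.3992, 0.0396]
force: [-1.8, 1.9, 1.4]
opening: 0.272
```

```bash
python3 -m inch '{"dp":[[0,0,0],[0,0,0],[0,0,0],[0,0,0],[0,0,0],[0,0,0]],"yaw":[0,0,0,0,0,0]}' 40; python3 -m inch '{"dp":[[-10,0,0],[-25,0,0],[-35,0,0],[-10,0,0],[0,20,-2],[0,36,-2],[0,36,-2],[0,36,-2],[0,36,-2],[0,36,-2],[0,36,-2],[0,36,-2],[0,36,-2],[0,36,-2],[0,36,0],[0,36,0],[0,30,0],[0,15,0],[0,0,0],[0,0,0]],"yaw":[0,0,0,0,0,0,0,0,0,0,0,0,0,0,0,0,0,0,0,0]}' 45; python3 - <<'E'
from h import *
t,s=see()
E
```

```text
time_s: 29.37
position: [0.4818, -0.3992, 0.0386]
tcp_rot: [[0.0, 0.001, 1.0], [-0.0, 1.0, -0.001], [-1.0, -0.0, 0.0]]
force: [0.6, -0.5, -0.8]
opening: 0.451
time_s: 31.03
position: [0.4624, 0.0626, 0.119]
tcp_rot: [[0.001, -0.001, 1.0], [-0.0, 1.0, 0.001], [-1.0, -0.0, 0.001]]
force: [0.3, -0.8, -0.1]
opening: 0.517
[353.5 126.2] 82 tri [ 0.754 -0.102  0.145] 0.0015 z48: [ 0.777 -0.109]
[353.5 126.2] 82 tri [ 0.668 -0.077  0.503] 0.0031 z48: [ 0.777 -0.109]
[231.6 178.5] 51 tri [0.624 0.226 0.103] 0.0005 z48: [0.631 0.236]
[355.2 207.2] 36 tri [ 0.549 -0.114  0.01 ] 0.0014 z48: [ 0.547 -0.111]
[355.2 207.2] 36 tri [ 0.578 -0.145 -0.472] 0.0059 z48: [ 0.547 -0.111]
[231.2 213.8] 56 tri [0.528 0.227 0.1  ] 0.0007 z48: [0.531 0.237]
[231.2 213.8] 56 tri [ 0.555  0.331 -0.422] 0.0048 z48: [0.531 0.237]
[458.9 229.2] 48 tri [ 0.479 -0.307  0.38 ] 0.0032 z48: [ 0.483 -0.401]
[458.9 229.2] 48 tri [ 0.482 -0.402  0.04 ] 0.0036 z48: [ 0.483 -0.401]
```

```bash
python3 -m inch '{"dp":[[15,0,0],[25,0,0],[25,0,0],[14,0,0],[5,0,0],[0,0,0],[0,0,0]],"yaw":[0,0,0,0,0,0,0]}' 45| egrep "pos|forc";  python3 -m inch '{"dp":[[0,0,0],[0,0,0],[0,0,0],[0,0,0],[0,0,0],[0,0,0],[0,0,0],[0,0,0]],"yaw":[0,0,0,0,0,0,0,0]}' 0| egrep "pos|forc|ope";  python3 -m inch '{"dp":[[-8,0,0],[-20,0,0],[-30,0,0],[-25,0,0],[-7,0,0],[0,-15,0],[0,-30,6],[0,-36,9],[0,-36,9],[0,-36,9],[0,-36,9],[0,-36,9],[0,-36,9],[0,-36,9],[0,-36,9],[0,-30,8],[0,-18,4],[0,-9,0],[0,0,0],[0,0,0]],"yaw":[0,0,0,0,0,0,0,0,0,0,0,0,0,0,0,0,0,0,0,0]}'
python3 - <<'E'
from h import *
s=cap("scene");t=cap("top")
cv2.imwrite("pics/cc1.png",np.hstack([cv2.resize(s["color"][90:250,120:280],None,fx=2.5,fy=2.5),cv2.resize(t["color"][140:300,350:510],None,fx=2.5,fy=2.5)])[:,:,::-1])
E
```

```text
position: [0.4626, 0.0611, 0.0347]
force: [0.8, -0.3, 0.2]
position: [0.4626, 0.0621, 0.0352]
force: [-1.1, 0.4, 6.1]
opening: 0.266
time_s: 34.05
position: [0.55, -0.3263, 0.1229]
tcp_rot: [[-0.004, 0.002, 1.0], [0.004, 1.0, -0.002], [-1.0, 0.004, -0.004]]
force: [0.0, 1.0, -5.9]
opening: 0.272
```

View pics/cc1.png

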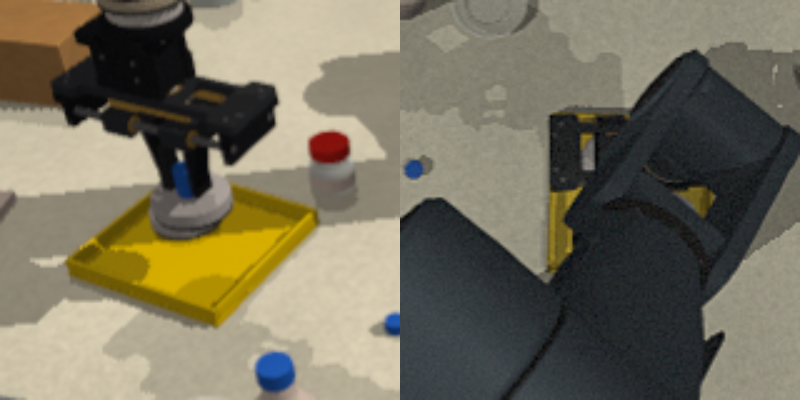

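```bash
python3 -m inch '{"dp":[[15,0,0],[25,0,0],[20,0,0],[10,0,0],[5,0,0],[3,0,0],[2,0,0],[0,0,0]],"yaw":[0,0,0,0,0,0,0,0]}' | egrep "pos|forc";for i in 1 2 3; do python3 -m inch '{"dp":[[1,0,0],[0,0,0]],"yaw":[0,0]}'| egrep "pos|forc|ope";done
```

```text
position: [0.5524, -0.3283, 0.0453]
force: [-0.1, 0.2, -5.7]
position: [0.5523, -0.3286, 0.0444]
force: [-0.2, 0.5, -6.0]
opening: 0.266
position: [0.5519, -0.3283, 0.0429]
force: [-0.2, 0.2, -5.8]
opening: 0.269
position: [0.5517, -0.3282, 0.0415]
force: [0.3, -0.1, -6.4]
opening: 0.265
```

```bash
for i in 1 2 3; do python3 -m inch '{"dp":[[1,0,0],[0,0,0]],"yaw":[0,0]}'| egrep "pos|forc";done
```

```text
position: [0.5517, -0.3281, 0.0404]
force: [0.6, 0.7, -6.3]
position: [0.5518, -0.3282, 0.0403]
force: [-0.9, 0.7, -0.5]
position: [0.5518, -0.3282, 0.0402]
force: [-2.9, 2.0, 6.8]
```

```bash
python3 -m inch '{"dp":[[-1,0,0],[0,0,0],[0,0,0],[0,0,0],[0,0,0],[0,0,0]],"yaw":[0,0,0,0,0,0]}' 40; python3 -m inch '{"dp":[[-10,0,0],[-25,0,0],[-35,0,0],[-40,0,0],[-40,0,0],[-10,20,-2],[0,36,-12],[0,36,-12],[0,36,-12],[0,36,-12],[0,36,-12],[0,36,-12],[0,36,-12],[0,0,0],[0,0,0]],"yaw":[0,0,0,0,0,0,0,0,0,0,0,0,0,0,0]}' ; python3 - <<'E'
from h import *
t,s=see()
cv2.imwrite("pics/t2.png",t["color"][:,:,::-1]);cv2.imwrite("pics/s2.png",s["color"][:,:,::-1])
E
```

```text
time_s: 36.32
position: [0.5519, -0.3283, 0.0395]
tcp_rot: [[0.0, 0.001, 1.0], [-0.0, 1.0, -0.001], [-1.0, -0.0, 0.0]]
force: [-1.1, -1.2, -0.2]
opening: 0.455
time_s: 37.57
position: [0.4653, -0.0543, 0.2003]
tcp_rot: [[0.0, -0.002, 1.0], [-0.0, 1.0, 0.002], [-1.0, -0.0, 0.0]]
force: [0.1, 0.1, -0.3]
opening: 0.463
[353.5 126.2] 82 tri [ 0.754 -0.102  0.145] 0.0015 z48: [ 0.777 -0.109]
[353.5 126.2] 82 tri [ 0.668 -0.077  0.503] 0.0031 z48: [ 0.777 -0.109]
[231.8 178.6] 57 tri [0.624 0.225 0.102] 0.0002 z48: [0.631 0.236]
[432.7 205. ] 48 tri [ 0.551 -0.33   0.041] 0.0029 z48: [ 0.551 -0.329]
[355.  207.3] 36 tri [ 0.549 -0.113  0.009] 0.0012 z48: [ 0.546 -0.111]
[355.  207.3] 36 tri [ 0.578 -0.145 -0.472] 0.0053 z48: [ 0.546 -0.111]
[231.2 213.7] 56 tri [0.529 0.227 0.1  ] 0.0005 z48: [0.531 0.237]
[231.2 213.7] 56 tri [ 0.555  0.331 -0.421] 0.0052 z48: [0.531 0.237]
[458.9 229. ] 45 tri [ 0.479 -0.306  0.38 ] 0.0031 z48: [ 0.483 -0.401]
[458.9 229. ] 45 tri [ 0.482 -0.402  0.04 ] 0.0038 z48: [ 0.483 -0.401]
```

View pics/t2.png

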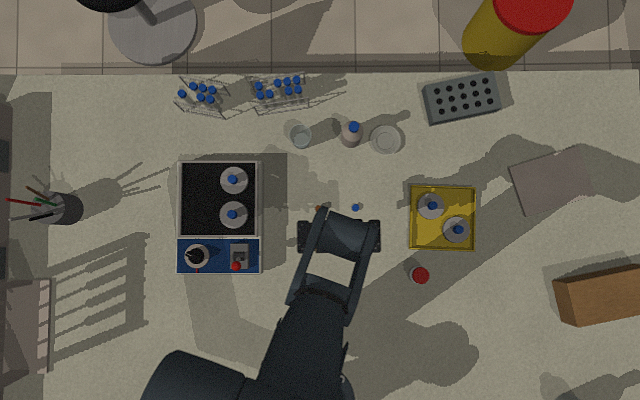

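View pics/s2.png

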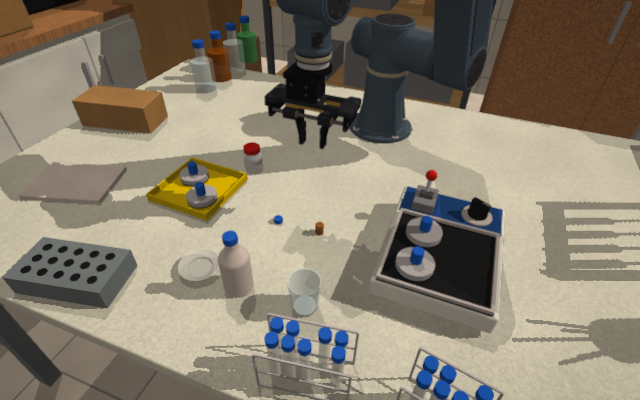

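All four feet are in place: platform posts at (232,179) and (232,214), tray posts at (433,205) and (459,229). Next I'll measure the knob.

```bash
python3 - <<'E'
from h import *
t=cap("top");s=cap("scene")
def sub(a,b,x0,y0,f): return np.array([ (a+.5)/f-.5+x0,(b+.5)/f-.5+y0])
w=[onz(t,sub(*p,170,235,8),.104) for p in((168,163),(125,147))]
w2=[onz(s,sub(*p,400,160,6),.104) for p in((497,255),(545,280))]
for q in(w,w2):
    d=q[1]-q[0]; print(np.round(q,4).tolist(),np.degrees(np.arctan2(d[1],d[0])))
# ring centre
print("ring z?",[np.round(onz(t,sub(215,167,170,235,8),z),4).tolist() for z in(.064,.07,.074)])
print("zero mark",np.round(onz(t,sub(213,285,170,235,8),.066),4))
# ring in scene: ellipse centre (462,333) in crop
print("ring s",[np.round(onz(s,sub(462,333,400,160,6),z),4).tolist() for z in(.064,.07,.074)])
# bar top corners in scene
for p in((450,222),(545,270),(530,292),(430,240)): print("barS",np.round(onz(s,sub(*p,400,160,6),.104),4))
b=[x for x in blobs(t,(0,150,60),(8,255,255),5,600)[0]]
for p,a in b:
  if p[0]<300: print("ball t",p,a,onz(t,p,.126))
  for q,a2 in blobs(s,(0,150,90),(6,255,255),20,600)[0]:
    r=tri(t,p,s,q)
    if r[1]<.006: print("tri",np.round(p,1),np.round(q,1),np.round(r[0],4),r[1])
cv2.imwrite("pics/k2.png",np.hstack([cv2.resize(t["color"][238:275,178:215],None,fx=10,fy=10,interpolation=cv2.INTER_CUBIC),cv2.resize(s["color"][190:230,455:500],None,fx=9,fy=9.25,interpolation=cv2.INTER_CUBIC)])[:,:,::-1])
E
```

```text
[[0.419, 0.3342, 0.104], [0.4245, 0.3486, 0.104]] 69.19289113432235
[[0.4142, 0.3323, 0.104], [0.4223, 0.3497, 0.104]] 65.2053549824273
ring z? [[0.4161, 0.3292, 0.064], [0.4163, 0.3276, 0.07], [0.4165, 0.3266, 0.074]]
zero mark [0.3758 0.329  0.066 ]
ring s [[0.4142, 0.3304, 0.064], [0.4217, 0.3294, 0.07], [0.4266, 0.3287, 0.074]]
barS [0.4009 0.3144 0.104 ]
barS [0.4163 0.3494 0.104 ]
barS [0.4314 0.3449 0.104 ]
barS [0.4148 0.3083 0.104 ]
ball t [  7.47058824 199.05882353] 17 [0.57079987 0.80694638 0.126     ]
ball t [ 15.625 200.5  ] 16 [0.56684284 0.7858391  0.126     ]
ball t [ 27.38461538 202.53846154] 13 [0.56123642 0.755362   0.126     ]
ball t [ 35.94444444 204.05555556] 18 [0.55706437 0.73314572 0.126     ]
ball t [235.32786885 265.7704918 ] 61 [0.39041029 0.21059893 0.126     ]
tri [235.3 265.8] [431.2 174.7] [0.3905 0.2103 0.1286] 0.00028432205611735403
tri [420.6 275.4] [250.8 148.3] [ 0.3553 -0.2898  0.0543] 0.0004416153361500278
ball t [196.2 269.2] 5 [0.38245327 0.31293848 0.126     ]
```

View pics/k2.png

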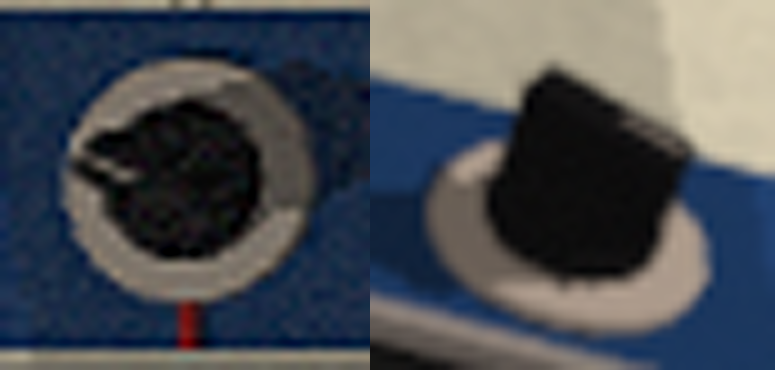

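Knob axis at (0.416,0.329). The bar's white end points along a world angle of about 67°, so it needs about 113° anticlockwise. The ball is at (0.3905,0.210,0.1286), which matches "off".

```bash
python3 -m inch '{"dp":[[0,18,-2],[0,35,-5],[0,35,-5],[0,35,-5],[0,35,-5],[0,35,-5],[0,35,-5],[0,35,-5],[0,35,-5],[0,35,-4],[0,35,-3],[0,15,0],[0,0,0],[0,0,0]],"yaw":[0,0,0,0,0,0,0,0,0,0,0,0,0,0]}' 45; python3 -m inch '{"dp":[[0,0,0],[0,0,0],[0,0,0],[0,0,0],[0,0,0],[0,0,0],[0,0,0],[0,0,0],[0,0,0],[0,0,0],[0,0,0],[0,0,0],[0,0,0],[0,0,0],[0,0,0],[0,0,0],[0,0,0],[0,0,0]],"yaw":[7,7,7,7,7,7,7,7,7,7,7,7,7,7,7,7,1,0]}'; python3 -c "
from rig import bot
print(bot.read_state()['joint_positions'])"
```

```text
time_s: 38.93
position: [0.4184, 0.3269, 0.1992]
tcp_rot: [[0.0, 0.001, 1.0], [-0.001, 1.0, -0.001], [-1.0, -0.001, 0.0]]
force: [-0.3, -0.9, -0.3]
opening: 0.518
time_s: 40.43
position: [0.4182, 0.3254, 0.1995]
tcp_rot: [[-0.0, 0.92, -0.392], [-0.001, -0.392, -0.92], [-1.0, -0.0, 0.001]]
force: [-0.5, 0.1, 0.6]
opening: 0.518
[ 2.58100006e+01  2.55781286e+01  9.77708217e+01 -2.33023742e-02
  5.66878463e+01  4.89064760e+01]
```

```bash
python3 -m inch '{"dp":[[15,-3,-2],[25,0,0],[25,0,0],[20,0,0],[12,0,0],[7,0,0],[4,0,0],[0,0,0],[0,0,0]],"yaw":[0,0,0,0,0,0,0,0,0]}';python3 - <<'E'
from h import *
s=cap("scene")
cv2.imwrite("pics/kg.png",cv2.resize(s["color"][130:250,400:550],None,fx=4,fy=4)[:,:,::-1])
E
```

```text
time_s: 41.18
position: [0.4161, 0.33, 0.092]
tcp_rot: [[0.001, 0.92, -0.392], [0.0, -0.392, -0.92], [-1.0, 0.001, -0.001]]
force: [-0.3, 0.5, 0.1]
opening: 0.518
```

View pics/kg.png

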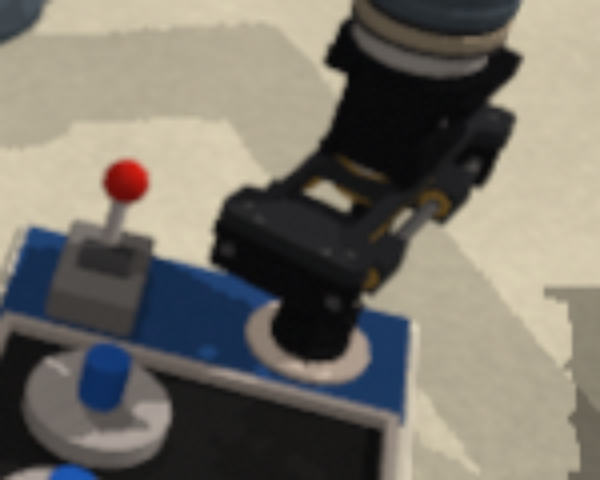

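The jaws straddle the knob, clear of the lever at (125,180). I'll close and turn anticlockwise (yaw negative).

```bash
python3 -m inch '{"dp":[[0,0,0],[0,0,0],[0,0,0],[0,0,0],[0,0,0],[0,0,0],[0,0,0]],"yaw":[0,0,0,0,0,0,0]}' 0; python3 -m inch '{"dp":[[0,0,0],[0,0,0],[0,0,0],[0,0,0],[0,0,0],[0,0,0],[0,0,0],[0,0,0],[0,0,0],[0,0,0],[0,0,0],[0,0,0],[0,0,0],[0,0,0],[0,0,0],[0,0,0],[0,0,0],[0,0,0],[0,0,0]],"yaw":[-4,-6,-6,-6,-6,-6,-6,-6,-6,-6,-6,-6,-6,-6,-6,-6,-6,-4,-1]}';  python3 -c "
from rig import bot
s=bot.read_state();print(s['moment'])"
```

```text
time_s: 41.82
position: [0.415, 0.3301, 0.0917]
tcp_rot: [[-0.001, 0.92, -0.392], [0.0, -0.392, -0.92], [-1.0, -0.001, 0.0]]
force: [-0.7, 2.5, 2.3]
opening: 0.156
time_s: 43.4
position: [0.4155, 0.3304, 0.0917]
tcp_rot: [[0.0, 0.139, 0.99], [0.001, 0.99, -0.139], [-1.0, 0.001, 0.0]]
force: [-0.6, 1.4, 2.6]
opening: 0.16
[ 0.29371829  0.305161   -0.01431798]
```

```bash
for i in 1 2 3 4 5; do python3 -m inch '{"dp":[[0,0,0],[0,0,0]],"yaw":[-2,0]}' | egrep "rot|force";  python3 -c "
from rig import bot
s=bot.read_state();print(s['moment'])"; done
```

```text
tcp_rot: [[0.0, 0.106, 0.994], [0.001, 0.994, -0.106], [-1.0, 0.001, 0.0]]
force: [-1.3, 2.3, 1.7]
[0.40820457 0.26365714 0.07988892]
tcp_rot: [[0.0, 0.072, 0.997], [0.001, 0.997, -0.072], [-1.0, 0.001, 0.0]]
force: [-0.8, 1.6, 1.6]
[0.45810345 0.30098827 0.01271464]
tcp_rot: [[0.0, 0.037, 0.999], [0.001, 0.999, -0.037], [-1.0, 0.001, 0.0]]
force: [-1.7, 2.9, 3.2]
[0.57857571 0.33940935 0.05384938]
tcp_rot: [[0.0, 0.003, 1.0], [0.001, 1.0, -0.003], [-1.0, 0.001, 0.0]]
force: [-2.0, 3.8, 2.6]
[0.61596327 0.38769402 0.07498761]
tcp_rot: [[-0.0, -0.03, 1.0], [0.001, 1.0, 0.03], [-1.0, 0.001, -0.0]]
force: [-1.6, 2.1, 3.3]
[ 0.63403979  0.37143003 -0.51624482]
```

```bash
python3 -m inch '{"dp":[[0,0,0],[0,0,0],[0,0,0]],"yaw":[-1,0,0]}' | egrep "rot|force";  python3 -c "
from rig import bot
s=bot.read_state();print(s['moment'])"; python3 -m inch '{"dp":[[0,0,0],[0,0,0],[0,0,0],[0,0,0],[0,0,0],[0,0,0]],"yaw":[0,0,0,0,0,0]}' 45; python3 -m inch '{"dp":[[-10,0,0],[-25,0,0],[-35,0,0],[-35,0,0],[0,-30,0],[0,-40,0],[0,-40,0],[0,-40,0],[0,-40,0],[0,-40,0],[0,-40,0],[0,-40,0],[0,0,0],[0,0,0]],"yaw":[0,0,0,0,0,0,0,0,0,0,0,0,0,0]}'; python3 - <<'E'
from h import *
t,s=see()
cv2.imwrite("pics/k3.png",np.hstack([cv2.resize(t["color"][155:280,170:270],None,fx=4,fy=4,interpolation=cv2.INTER_CUBIC),cv2.resize(s["color"][165:290,395:495],None,fx=4,fy=4,interpolation=cv2.INTER_CUBIC)])[:,:,::-1])
E
```

```text
tcp_rot: [[-0.0, -0.049, 0.999], [0.001, 0.999, 0.049], [-1.0, 0.001, 0.0]]
force: [-2.7, 4.4, 3.9]
[ 0.79364648  0.39169274 -0.69840535]
time_s: 44.98
position: [0.4156, 0.3297, 0.0914]
tcp_rot: [[-0.0, -0.052, 0.999], [-0.001, 0.999, 0.052], [-1.0, -0.001, -0.0]]
force: [-0.0, -0.1, 0.5]
opening: 0.488
time_s: 46.15
position: [0.432, 0.0182, 0.1972]
tcp_rot: [[0.001, -0.046, 0.999], [-0.0, 0.999, 0.046], [-1.0, -0.0, 0.001]]
force: [0.6, 1.4, -1.2]
opening: 0.518
[353.4 126.3] 83 tri [ 0.754 -0.102  0.144] 0.0014 z48: [ 0.777 -0.109]
[353.4 126.3] 83 tri [ 0.668 -0.077  0.503] 0.003 z48: [ 0.777 -0.109]
[231.9 178.5] 56 tri [0.624 0.225 0.102] 0.0002 z48: [0.631 0.236]
[432.8 205. ] 46 tri [ 0.551 -0.33   0.041] 0.0031 z48: [ 0.551 -0.33 ]
[355.2 207.4] 34 tri [ 0.548 -0.113  0.009] 0.0015 z48: [ 0.546 -0.111]
[355.2 207.4] 34 tri [ 0.578 -0.145 -0.473] 0.0057 z48: [ 0.546 -0.111]
[231.2 213.8] 56 tri [0.529 0.227 0.1  ] 0.0007 z48: [0.531 0.237]
[231.2 213.8] 56 tri [ 0.555  0.331 -0.421] 0.0049 z48: [0.531 0.237]
[458.1 228.9] 58 tri [ 0.483 -0.4    0.041] 0.0023 z48: [ 0.483 -0.399]
[458.1 228.9] 58 tri [ 0.48  -0.305  0.381] 0.0042 z48: [ 0.483 -0.399]
```

View pics/k3.png

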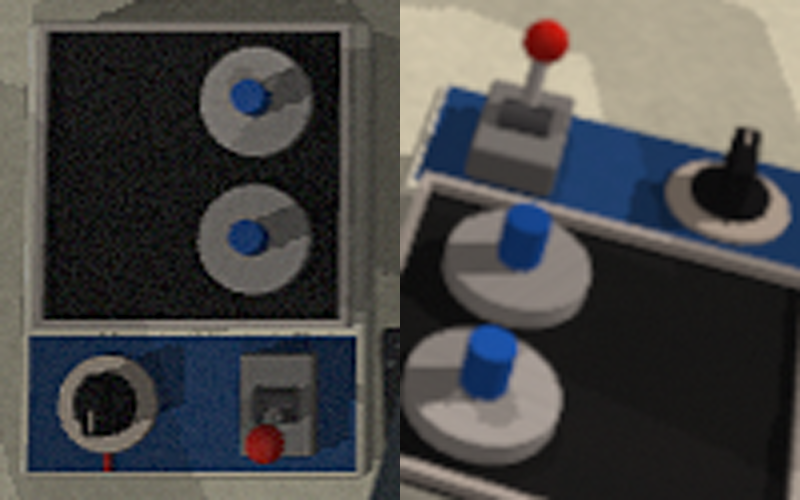

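The knob's white line points down to the red mark at (107,460), so it reads zero. The feet are unchanged. Next is the lever: close the fingers, come down behind the ball and push +x.

```bash
python3 -m inch '{"dp":[[0,0,0],[0,15,-7],[0,30,-14],[0,30,-14],[0,30,-14],[0,30,-14],[0,30,-14],[0,25,-10],[0,0,0],[0,0,0]],"yaw":[2.6,0,0,0,0,0,0,0,0,0]}' 0;  python3 -c "
from rig import bot
s=bot.read_state();print(s['joint_positions'])"
```

```text
time_s: 47.08
position: [0.3416, 0.2122, 0.1967]
tcp_rot: [[-0.0, -0.013, 1.0], [-0.0, 1.0, 0.013], [-1.0, -0.0, -0.0]]
force: [-0.7, 1.4, 0.7]
opening: 0.005
[ 1.58299657e+01  1.68188319e+01  1.14911285e+02 -8.71927490e-03
  4.82755411e+01 -7.49206285e+01]
```

```bash
python3 -m inch '{"dp":[[15,0,0],[25,0,0],[18,0,0],[9,0,0],[0,0,0],[0,0,0]],"yaw":[0,0,0,0,0,0]}';python3 - <<'E'
from h import *
s=cap("scene")
cv2.imwrite("pics/l1.png",cv2.resize(s["color"][110:250,380:540],None,fx=4,fy=4)[:,:,::-1])
E
```

```text
time_s: 47.58
position: [0.3433, 0.2097, 0.1293]
tcp_rot: [[-0.001, -0.006, 1.0], [-0.0, 1.0, 0.006], [-1.0, -0.0, -0.001]]
force: [-0.1, -0.4, -0.0]
opening: 0.003
```

View pics/l1.png

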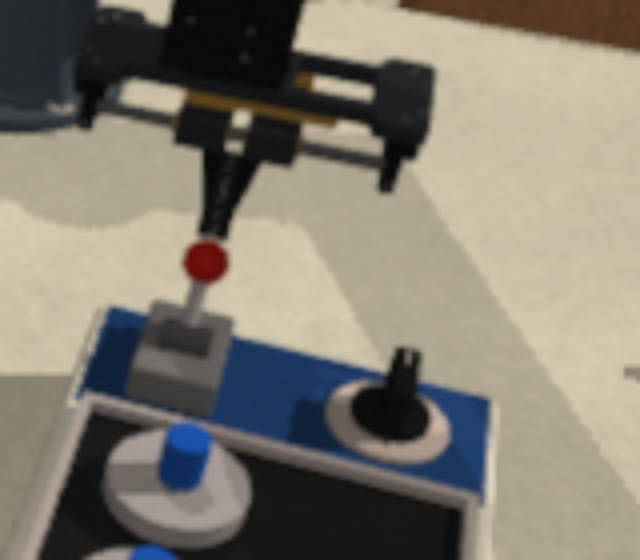

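The fingers stand directly behind the ball at (205,260). I'll push +x.

```bash
python3 -m inch '{"dp":[[0,0,8],[0,0,10],[0,0,8],[0,0,8],[0,0,8],[0,0,8],[0,0,8],[0,0,0]],"yaw":[0,0,0,0,0,0,0,0]}' | egrep "pos|forc"; for i in 1 2 3 4; do python3 -m inch '{"dp":[[0,0,4],[0,0,0]],"yaw":[0,0]}' | egrep "pos|forc"; done
```

```text
position: [0.4046, 0.2104, 0.1297]
force: [0.2, -0.0, -0.5]
position: [0.4063, 0.2103, 0.1295]
force: [-0.1, 0.6, 0.5]
position: [0.4096, 0.2103, 0.1294]
force: [-0.6, -0.6, -0.3]
position: [0.4136, 0.2103, 0.1294]
force: [-1.5, -0.3, -0.5]
position: [0.4158, 0.2102, 0.1292]
force: [-3.8, 0.0, 0.9]
```

```bash
for i in 1 2; do python3 -m inch '{"dp":[[0,0,2],[0,0,0]],"yaw":[0,0]}' | egrep "pos|forc"; done; python3 -m inch '{"dp":[[0,0,-10],[0,0,-30],[0,0,-20],[-20,0,0],[-35,0,0],[-30,-30,10],[0,-38,20],[0,-38,15],[0,-38,0],[0,-38,0],[0,-38,0],[0,0,0],[0,0,0]],"yaw":[0,0,0,0,0,0,0,0,0,0,0,0,0]}'; python3 - <<'E'
from h import *
t,s=see()
for p,a in blobs(t,(0,150,60),(8,255,255),20,600)[0]:
  for q,a2 in blobs(s,(0,150,90),(6,255,255),20,600)[0]:
    r=tri(t,p,s,q)
    if r[1]<.006: print("red tri",np.round(p,1),np.round(r[0],4),r[1])
cv2.imwrite("pics/t4.png",t["color"][:,:,::-1]);cv2.imwrite("pics/s4.png",s["color"][:,:,::-1])
E
```

```text
position: [0.4159, 0.2102, 0.1291]
force: [-7.2, 1.2, 3.3]
position: [0.416, 0.2101, 0.1291]
force: [-10.1, 0.6, 6.3]
time_s: 50.38
position: [0.4081, -0.0098, 0.2137]
tcp_rot: [[0.004, -0.0, 1.0], [-0.001, 1.0, 0.0], [-1.0, -0.001, 0.004]]
force: [0.4, 1.0, 0.2]
opening: 0.006
[353.5 126.2] 82 tri [ 0.754 -0.102  0.145] 0.0015 z48: [ 0.777 -0.109]
[353.5 126.2] 82 tri [ 0.668 -0.077  0.503] 0.0031 z48: [ 0.777 -0.109]
[231.8 178.5] 56 tri [0.624 0.225 0.103] 0.0001 z48: [0.631 0.236]
[433. 205.] 44 tri [ 0.551 -0.33   0.041] 0.0034 z48: [ 0.551 -0.33 ]
[355.1 207.3] 35 tri [ 0.549 -0.113  0.009] 0.0014 z48: [ 0.547 -0.111]
[355.1 207.3] 35 tri [ 0.578 -0.145 -0.472] 0.0056 z48: [ 0.547 -0.111]
[231.2 213.7] 55 tri [0.529 0.227 0.101] 0.0005 z48: [0.531 0.237]
[231.2 213.7] 55 tri [ 0.555  0.331 -0.421] 0.0049 z48: [0.531 0.237]
[457.7 229.1] 62 tri [ 0.483 -0.399  0.041] 0.0012 z48: [ 0.483 -0.398]
[457.7 229.1] 62 tri [ 0.479 -0.305  0.381] 0.0051 z48: [ 0.483 -0.398]
red tri [235.7 247.3] [0.4389 0.2095 0.1286] 0.00024131060545457366
red tri [420.6 275.2] [ 0.356  -0.2897  0.055 ] 1.2816679724756575e-05
```

View pics/s4.png

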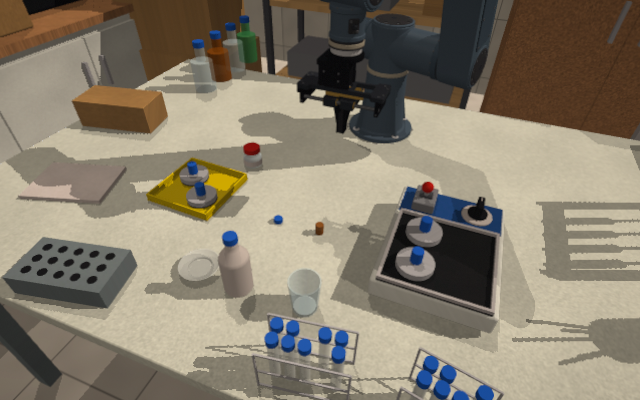

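View pics/t4.png

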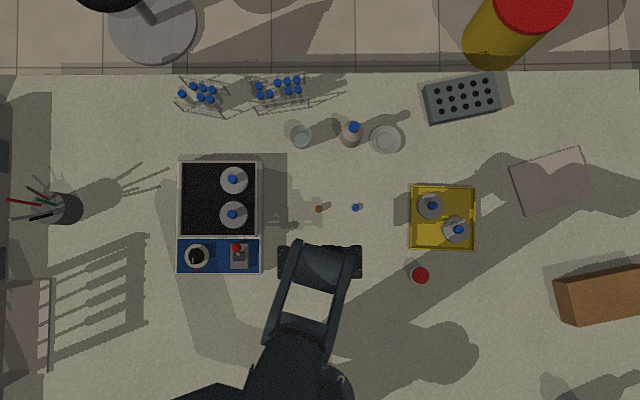

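The ball moved 48 mm to x=0.439, so the lever is fully over. The knob line still sits on its mark and the feet and bench items are in place. Handing in.

```bash
python3 -c "
from rig import bot
print(bot.hand_in())"
```

```text
the job is handed in; nothing more can be done
None
```

The shaker is ready and the job was handed in at about 50 s of the 210 s allowed; no verdict was given.

- **Feet:** There were four. Two dragged at about 5 N and stand on the platform. The other two are in the tray. All four stand flat, well inside the judged limits.
- **Drag readings:** The two worn feet read about 1.4–2.1 N on average, a little over the 1.4 N stated for a worn sole. I put this down to sensor noise of about 0.5–1 N and the tool pressing down slightly while dragging. The gap to the gripping feet was clear.
- **Counter knob:** I turned it anticlockwise by about 116°. The wrist moment rose at the stop, and the white line sits on the red mark.
- **Run lever:** I threw it last. The ball moved 48 mm to its far stop, and the push force built up to 10 N there.
- **Last check:** The last pictures showed the other bench items unmoved and the arm clear of everything.

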